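Tip the pipe coupling into the lidded parts box

ROBOT

A 6-joint arm with a two-finger parallel gripper is mounted at the origin on the work surface. World frame = base frame: x ahead of the robot, y to its left, z up, the work surface at z = 0. Lengths are in mm, angles in rad, forces in N, time in s.
With the tool pointing down it reaches from about 300 to 875 mm from the base axis. Payload 6.4 kg.
Tool frame: the origin (TCP) lies between the finger pads; the fingertips stand 22 mm ahead of it and the grasp point (between the pads) lies 3 mm ahead of it (r.tip_reach is the distance from the TCP to the fingertips, in mm); z points along the fingers, y is the line along which they close (so a half turn about z gives the same grasp; the last joint's range is limited). The gripper opens to 85 mm and grips with 20 to 120 N. Pads are 22 mm wide; open, the fingers measure 114 mm over their backs; the gripper's body (76 mm by 85 mm) begins 54 mm behind the grasp point. The pads swing forward as they close: fully open they stand 13 mm farther back than shut.
Start: joints at [0.903, 0.181, 1.607, -0, 1.354, -0.206], TCP at [256.189, 514.79, 253.288] pointing down, gripper open.
Joint ranges: [-2.99, 2.99], [-0.89, 2.07], [0.3, 2.58], [-1.14, 4.28], [0, 2.63], [-3.12, 3.12]. Speed limits (rad/s): [2.57, 2.57, 3.01, 3.14, 3.14, 3.14].

INTERFACE

Orientations are given as a rotation vector (axis times angle).
In Python, from plant import r gives the robot as it stands. The module is installed in compiled form; this text tells all that it offers.
- The arm moves only by the tool send_rows, never from a script. Its argument "targets" is a list of rows, each an object with "gripper": the closure, from 0 (fully open) to 1 (shut); "travel": the shift along the world's x, y, z each as a share of 0.5 m, from -1 to 1, a list of three; "delta_rot": the turn, a rotation vector about the world's x, y, z each as a share of pi rad, from -1 to 1, a list of three. In form: [{"gripper": gripper, "travel": [dx, dy, dz], "delta_rot": [wx, wy, wz]}, ...]. A call has 1 to 10 rows; each row is the pose to reach, as a shift and turn from the pose commanded when the call began, turning the shorter way round; what a row does not reach only later rows make up. A row lasts 1/10 s, in which the tool goes at most 50 mm and 8.59 degrees, less where a joint would pass 70% of its speed; a pose out of reach is approached as far as the arm can. A call with a number of a shift or a turn outside -1 to 1 is refused whole. A call with a gripper value outside its range is refused whole. The fingers move at their own pace and stop on an object; the grip force is fixed at half the most. Time passes only in rows, so rows that repeat a pose let the fingers close. It gives the time, the measured TCP pose, the force, the opening and the grip force at its end, in the units of the state.
- r.read_state(): the state, without advancing time (a new reading comes with each control period).
- r.get_image(name): name is "side" or "top" or "wrist"; returns a dict with "image" (480x640x3 uint8, blue, green, red), "fx", "fy", "cx", "cy" (pixels), "pose" (4x4, takes a point from camera to world coordinates). Camera axes: x right, y down, z forward; pixel columns grow to the right and rows downward; lengths in mm; the calibration is good to about 2 mm. A picture is of the moment at which its call begins. There is no depth.
- r.finish_job(): hands the job in; it is judged then, once.
Trained networks look in the newest picture that a camera, given by its name, has taken for a name from the list of things; names that differ only in an ending like _2 or _b are one class to them, and where a whole thing is asked for, a point or a joint stands for the part that bears it (a point fixed in the world has none). Each returns a list of dicts, best first, with "conf" (0 to 1); they miss things now and then, are a little off and sometimes report something else, mostly with a low value. They report only what shows in the picture. A call takes as long as a camera call. They do not tell look-alikes from the thing itself.
- r.find_in(query, camera): "point" ([x, y, z] in mm, in world coordinates, good to about 4 mm: the middle of the surface that is visible of it).
- r.place_of(query, camera): "point" ([x, y, z] in mm, in world coordinates, good to about 4 mm: a listed point, or the origin of a listed thing).
The state is a dict: "t": time; "joints": joint angles; "dq": joint speeds; "joint_efforts": joint torques, N m; "ee_pos": TCP position; "eef_rot": TCP orientation; "ft_force": force on the tool from outside, world axes, zero at the start; "ft_torque": the same for the moment, N m; "gripper_width": finger opening in mm; "grip_force": force on a finger pad.
Only numpy, scipy, OpenCV 4.12 (cv2) and the standard library are available. Lean on these libraries where they do the work, as an engineer would, in place of code of your own. Each camera call takes 0.05 s, during which the arm holds its last target. There are 200 camera calls.

TASK

Using the stiff scraper, not your fingers, lever up the cover of the steel parts box by its overhanging front lip and swing it open until it stands upright, then lay the scraper back down on the bench. Carry the open-fronted tote level by its bridge handle, bring its open front edge low over the open box and tip it forward to about 40 degrees so that the iron coupling tumbles in; do not tip it past 55 degrees. Bring the tote level again and stand it back on the bench, leaving the cover open and everything else where it is.

Things in the scene. Friction and masses are not known exactly. Their poses are not given: they have to be found in the camera images.
- box: Dark steel open-topped parts box fixed to the bench, 140 (x) x 150 (y) x 80 mm high, walls and floor 5 mm. Origin: centre of its underside; z up. Its cover is hinged along the top of the +x wall; the cover's free lip overhangs the -x wall, so the blade goes in from the -x side moving towards +x.
- cover (a joint): Hinge of the box's flat aluminium cover, 166 (hinge to lip) x 152 wide x 6 mm, no handle. 0 = shut on the rim, pi/2 = upright, stop at 1.75 rad; stays where left, takes about 2 N at the lip. Axis parallel to the box's y through box (70, 0, 80) mm, level with the shut cover's underside. The lip overhangs the front wall by 26 mm, underside 80 mm above the bench.
- cover_lip (a point): Middle of the free lip edge of the cover, on its underside (turns with the cover; x points from lip to hinge, z out of the top face).
- scraper: Stiff scraper lying flat, 180 mm long: wooden handle 100 x 26 x 20 mm thick (from x = -90 to +10 mm) and a steel blade 80 x 50 x 4 mm (x = +10 to +90 mm), blade mid-plane 10 mm above the underside. Origin: underside, halfway along its length; x towards the blade's edge; z up. 130 g.
- scraper_grip (a point): Grip point of the scraper: middle of the handle's thickness, 30 mm behind the origin, 120 mm behind the blade's edge; pinch across the 26 mm width.
- scraper_tip (a point): Middle of the blade's front edge, mid-thickness.
- tote: Loose sheet-metal tote, floor 130 (x) x 110 (y) mm, 4 mm thick; 45 mm walls at the back (-x) and both sides, open at the front (+x) with no sill. Two uprights at x = -5 mm carry a wooden bridge handle. Total height 142 mm. Origin: centre of its underside; x towards the open front; z up. About 0.35 kg plus the coupling.
- tote_grip (a point): Middle of the tote's wooden bridge handle at tote (-5, 0, 130) mm: bar along the tote's y, 14 mm thick in x, 24 mm tall, 102 mm clear length between the uprights; pinch it from above across its 14 mm thickness. 64 mm of clear height between the bar and the coupling.
- tote_lip (a point): Middle of the tote's open front edge, on the floor's upper face, at tote (65, 0, 4) mm.
- coupling: Octagonal iron pipe coupling, 50 mm across flats, 76 mm long, lying across the tote (its long axis y along the tote's y). Origin: middle of its under face. It tumbles forward when the tote tilts more than about 25 degrees. About 0.3 kg.
- coupling_center (a point): Centre of the coupling.
- wrench: Bystander: steel open-end wrench 170 mm long, lying flat; origin under its middle. Leave alone.
- tape: Bystander: black tape measure 68 x 62 x 36 mm tall; origin under its centre. Leave alone.
- spray: Bystander: spray can 64 mm across, 190 mm tall; origin under its centre. Leave alone.
- jar: Bystander: jar 72 mm across, 90 mm tall; origin under its centre. Leave alone.
- elbow: Bystander: grey pipe elbow, about 100 x 90 x 54 mm tall; origin under its corner. Leave alone.
- carton: Bystander: cardboard carton 100 x 70 x 55 mm tall; origin under its centre. Leave alone.
Not all that is in view belongs to the job. What is shaped like the tote but pink is not meant.

How it is judged:
By the outcome, as a careful person would: the job done as asked, in the order asked, and still so for the second after the job is handed in, with the robot touching nothing.
It also fails if it takes over 72 s, if anything falls off the work surface, if the arm or the gripper's body presses on something with over 40 N, if the wrist force passes 120 N, or if a joint passes its speed limit or range.

## Working session

There is one attempt and no reset: what is moved stays moved. The work goes in short steps, Python scripts to look and compute and a tool call to move; the robot and the scene stay as the last step left them, time stands still between calls to the robot, and variables do not carry over. Pictures are saved under pics/ and viewed, at most 10 in all, crops included, and the job is handed in when it is done.

Besides the shell and the picture viewer there is one more tool, called after "Call:" as a command line: name --argument value ..., lists and objects as JSON in quotes. send_rows: Moves the arm, as the interface text tells. Shift numbers are shares of 0.5 m and turn numbers shares of pi rad, none past 1 either way. Its arguments: {"type":"object","properties":{"targets":{"type":"array","items":{"type":"object","properties":{"gripper":{"type":"number"},"travel":{"type":"array","items":{"type":"number"}},"delta_rot":{"type":"array","items":{"type":"number"}}}}}},"required":["targets"]}

```bash
mkdir -p pics; cat > h.py <<'E'
from plant import r
import numpy as np, cv2
def proj(im,p):
    T=np.linalg.inv(im["pose"]); c=T[:3,:3]@np.array(p,float)+T[:3,3]
    return [im["fx"]*c[0]/c[2]+im["cx"], im["fy"]*c[1]/c[2]+im["cy"]]
def back(im,u,v,z):
    P=np.array(im["pose"]); d=P[:3,:3]@np.array([(u-im["cx"])/im["fx"],(v-im["cy"])/im["fy"],1]); o=P[:3,3]
    return o+d*(z-o[2])/d[2]
E
python3 - <<'E'
from h import *
for c in ["top","side"]:
    im=r.get_image(c); cv2.imwrite(f"pics/{c}0.png",im["image"])
    print(c,np.round(im["pose"],3).tolist(),im["fx"])
    for q in ["box","cover_lip","scraper","scraper_grip","scraper_tip","tote","tote_grip","tote_lip","coupling_center"]:
        print(q,[(np.round(d["point"]).astype(int).tolist(),round(d["conf"],2),np.round(proj(im,d["point"])).astype(int).tolist()) for d in r.place_of(q,c)])
s=r.read_state();print(s["t"],s["ee_pos"],s["eef_rot"],s["ft_force"],s["gripper_width"])
E
```

```text
top [[0.024, -0.998, 0.056, 384.512], [-1.0, -0.024, 0.009, 17.826], [-0.008, -0.056, -0.998, 1728.208], [0.0, 0.0, 0.0, 1.0]] 596.0405542316139
box [([442, 133, 4], 0.6, [293, 252])]
cover_lip [([472, 42, 79], 0.91, [324, 240])]
scraper [([693, -81, -2], 0.97, [368, 168]), ([505, -66, 0], 0.43, [362, 232])]
scraper_grip [([698, -114, 8], 0.72, [380, 165]), ([694, -83, -3], 0.28, [369, 167])]
scraper_tip [([685, 4, 11], 0.61, [339, 169])]
tote [([230, -260, -3], 0.95, [427, 328]), ([484, -312, 1], 0.65, [447, 241]), ([686, 129, 1], 0.21, [296, 168])]
tote_grip [([476, -316, 131], 0.87, [457, 241]), ([233, -255, 128], 0.82, [433, 332]), ([470, 39, 82], 0.72, [325, 241]), ([734, 271, 0], 0.47, [248, 151]), ([652, 358, -2], 0.39, [218, 178])]
tote_lip [([461, -254, -2], 0.85, [426, 248]), ([230, -324, 6], 0.79, [450, 329])]
coupling_center [([485, -297, 26], 0.87, [443, 240])]
side [[0.95, -0.234, 0.209, 205.601], [-0.313, -0.675, 0.668, -948.465], [-0.016, -0.7, -0.714, 1147.574], [0.0, 0.0, 0.0, 1.0]] 564.6675123823807
box [([441, 134, 2], 0.6, [289, 241]), ([499, -72, -1], 0.3, [332, 291])]
cover_lip [([472, 41, 78], 0.64, [308, 243])]
scraper [([690, -82, 0], 0.59, [401, 275])]
scraper_grip [([696, -109, 10], 0.89, [408, 280]), ([438, 135, 3], 0.69, [288, 241])]
scraper_tip [([686, 13, 8], 0.84, [386, 249])]
tote [([232, -258, 0], 0.69, [248, 381]), ([735, 277, 1], 0.62, [368, 188]), ([481, -295, 5], 0.29, [356, 362])]
tote_grip [([484, -320, 128], 0.78, [363, 341]), ([231, -255, 131], 0.71, [240, 348])]
tote_lip [([458, -252, 1], 0.92, [340, 351]), ([225, -323, 2], 0.68, [251, 406])]
coupling_center [([481, -296, 27], 0.67, [356, 358])]
1.0 [256.15569355 514.78857178 253.30671767] [ 7.18849823e-01  3.05821906e+00 -6.11283874e-05] [-0.23619784 -0.40314247  1.18031412] 85.35654032621866
```

```bash
python3 - <<'E'
import cv2
a=cv2.imread("pics/top0.png")[130:360,190:480]; cv2.imwrite("pics/t.png",cv2.resize(a,None,fx=2.6,fy=2.6,interpolation=cv2.INTER_CUBIC))
a=cv2.imread("pics/side0.png")[160:430,200:480]; cv2.imwrite("pics/s.png",cv2.resize(a,None,fx=2.2,fy=2.2,interpolation=cv2.INTER_CUBIC))
E
```

```text
(no output)
```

View pics/t.png

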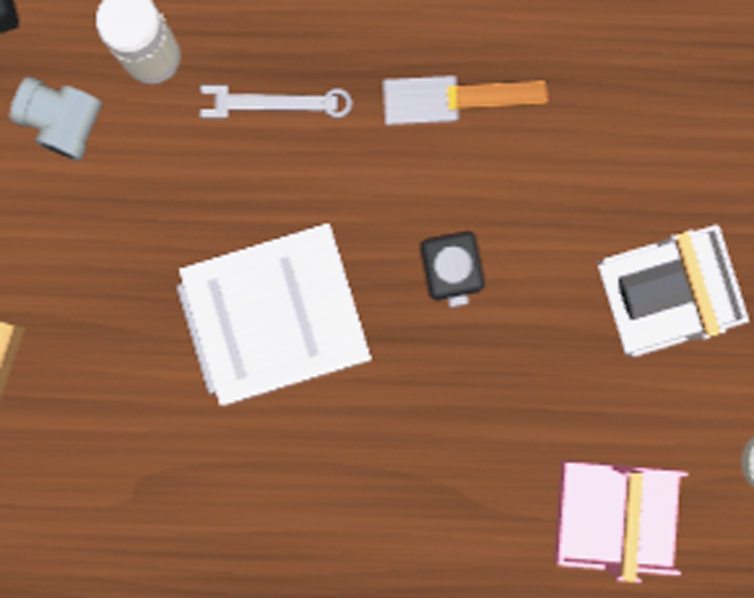

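View pics/s.png

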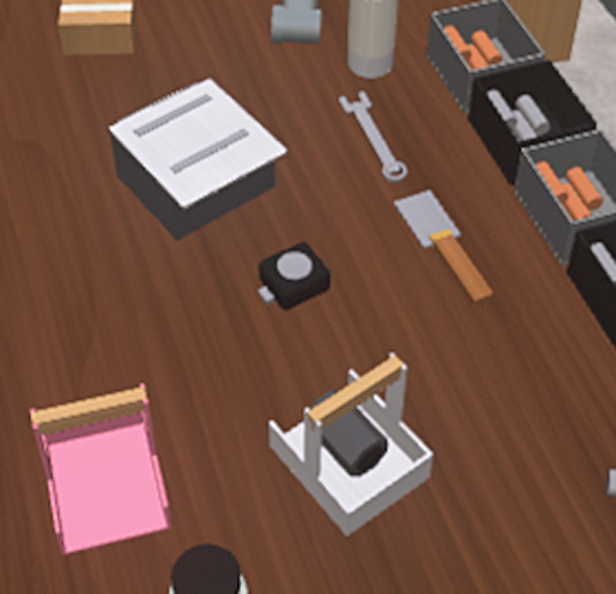

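The top crop shows the cover at crop px (180..371, 224..404) with its hinge on the left and its lip on the right. The scraper lies at (385..547, 100). There are two totes: a white/grey one holding the dark coupling at (672,292), full-image px (448,242), and a pink one at (620,520), full-image px (430,332). The white/grey tote is the one meant, because it is metal-coloured and holds the coupling. Both enlarged crops confirm it.

```bash
python3 - <<'E'
from h import *
im=r.get_image("top")
f=lambda u,v,z:back(im,190+u/2.6,130+v/2.6,z)
print("tip_reach",r.tip_reach)
def show(n,pts,z):
    P=[f(u,v,z) for u,v in pts]; print(n,[np.round(p[:2]).tolist() for p in P]); return P
h1,l1,l2,h2=show("cover",[(180,268),(331,224),(371,359),(220,404)],86)
for a,b in((l1,h1),(l2,h2)): print(np.linalg.norm(b-a),np.degrees(np.arctan2(*(b-a)[1::-1])))
print("lipdir-90",np.degrees(np.arctan2(*(l1-l2)[1::-1]))+90, "lipmid",(l1+l2)/2,"hingemid",(h1+h2)/2)
P=show("scr",[(384,103),(457,97),(547,92)],10)
print(np.degrees(np.arctan2(*(P[0]-P[2])[1::-1])),np.linalg.norm(P[0]-P[2]))
P=show("bar",[(680,236),(715,333)],142);print(sum(P)/2,np.degrees(np.arctan2(*(P[0]-P[1])[1::-1])))
P=show("tlip",[(602,262),(630,355)],4);print(sum(P)/2,np.degrees(np.arctan2(*(P[0]-P[1])[1::-1])))
show("tape",[(453,265)],36)
# segmentation-based scraper handle (orange) and its axis
hsv=cv2.cvtColor(im["image"],cv2.COLOR_BGR2HSV)[150:185,355:410]
m=((hsv[...,1]>150)&(hsv[...,2]>170)).astype(np.uint8)
(c,s,a)=cv2.minAreaRect(cv2.findNonZero(m)); print(m.sum(),c,s,a, back(im,355+c[0],150+c[1],15))
E
```

```text
tip_reach 22.0
cover [[488.0, 221.0], [538.0, 62.0], [396.0, 16.0], [345.0, 174.0]]
167.18059441790408 107.64463270258285
166.61858518629603 107.95173596062529
lipdir-90 107.874287529527 lipmid [467.29266914  38.7650928   86.        ] hingemid [416.27818417 197.67637413  86.        ]
scr [[683.0, 8.0], [691.0, -73.0], [699.0, -174.0]]
95.19248399175405 182.49438766286968
bar [[529.0, -298.0], [431.0, -335.0]]
[ 479.95230836 -316.29374729  142.        ] 20.526748087604243
tlip [[511.0, -239.0], [408.0, -272.0]]
[ 459.38341115 -255.2533286     4.        ] 17.605926826075677
tape [[501.0, -72.0]]
319 (26.35000228881836, 15.950000762939453) (8.514693260192871, 37.22976303100586) 86.633544921875 [ 695.39557236 -118.22529388   15.        ]
```

Call:
send_rows --targets '[{"gripper":0,"travel":[0.1,-0.1,0],"delta_rot":[0,0,-0.05]},{"gripper":0,"travel":[0.44,-0.62,-0.05],"delta_rot":[0,0,-0.324]},{"gripper":0,"travel":[0.44,-0.62,-0.05],"delta_rot":[0,0,-0.324]},{"gripper":0,"travel":[0.44,-0.62,-0.05],"delta_rot":[0,0,-0.324]},{"gripper":0,"travel":[0.44,-0.62,-0.05],"delta_rot":[0,0,-0.324]},{"gripper":0,"travel":[0.44,-0.62,-0.05],"delta_rot":[0,0,-0.324]},{"gripper":0,"travel":[0.44,-0.62,-0.05],"delta_rot":[0,0,-0.324]},{"gripper":0,"travel":[0.44,-0.62,-0.05],"delta_rot":[0,0,-0.324]},{"gripper":0,"travel":[0.44,-0.62,-0.05],"delta_rot":[0,0,-0.324]},{"gripper":0,"travel":[0.44,-0.62,-0.05],"delta_rot":[0,0,-0.324]}]'

```text
t: 2.05
ee_pos: [476.4, 204.3, 228.2]
eef_rot: [-2.12, -2.318, 0.0]
ft_force: [-0.3, 0.6, 0.0]
gripper_width: 85.4
grip_force: 0.0
```

Call:
send_rows --targets '[{"gripper":0,"travel":[0.44,-0.632,-0.256],"delta_rot":[0,0,0]},{"gripper":0,"travel":[0.44,-0.632,-0.256],"delta_rot":[0,0,0]},{"gripper":0,"travel":[0.44,-0.632,-0.256],"delta_rot":[0,0,0]},{"gripper":0,"travel":[0.44,-0.632,-0.256],"delta_rot":[0,0,0]},{"gripper":0,"travel":[0.44,-0.632,-0.256],"delta_rot":[0,0,0]},{"gripper":0,"travel":[0.44,-0.632,-0.256],"delta_rot":[0,0,0]},{"gripper":0,"travel":[0.44,-0.632,-0.256],"delta_rot":[0,0,0]},{"gripper":0,"travel":[0.44,-0.632,-0.256],"delta_rot":[0,0,0]},{"gripper":0,"travel":[0.44,-0.632,-0.256],"delta_rot":[0,0,0]},{"gripper":0,"travel":[0.44,-0.632,-0.256],"delta_rot":[0,0,0]}]'

```text
t: 3.05
ee_pos: [696.0, -110.7, 98.8]
eef_rot: [-2.117, -2.318, 0.001]
ft_force: [-0.8, 1.0, 0.1]
gripper_width: 85.4
grip_force: 0.0
```

```bash
python3 - <<'E'
from h import *
im=r.get_image("wrist"); cv2.imwrite("pics/w1.png",im["image"])
s=r.read_state();print(s["t"],s["ee_pos"],s["eef_rot"],s["joints"])
for q in ["scraper_grip","scraper_tip","scraper"]: print(q,[(np.round(d["point"],1).tolist(),round(d["conf"],2),np.round(proj(im,d["point"])).tolist()) for d in r.place_of(q,"wrist")])
E
```

```text
3.1 [ 695.92951681 -109.6045627    99.7600956 ] [-2.11579228e+00 -2.32018792e+00  1.20567262e-04] [-3.24446296e-01  6.12643886e-01  1.34941243e+00  6.00821883e-04
  1.18098860e+00 -4.16763427e-01]
scraper_grip [([695.3, -111.1, 7.5], 0.62, [321.0, 258.0])]
scraper_tip [([683.8, 10.8, 14.5], 0.85, [320.0, 8.0])]
scraper [([695.1, -110.9, 7.5], 0.35, [320.0, 257.0])]
```

View pics/w1.png

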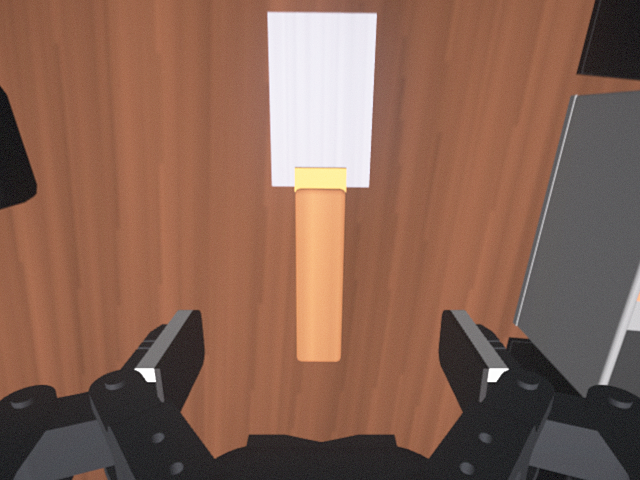

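The wrist picture shows the scraper straight and centred between the fingers. Its handle runs along column 320 from row 190 to 360, and the blade edge is at row 12. Descending now.

Call:
send_rows --targets '[{"gripper":0,"travel":[0,0,-0.06],"delta_rot":[0,0,0]},{"gripper":0,"travel":[0,0,-0.11],"delta_rot":[0,0,0]},{"gripper":0,"travel":[0,0,-0.148],"delta_rot":[0,0,0]},{"gripper":0,"travel":[0,0,-0.148],"delta_rot":[0,0,0]},{"gripper":1,"travel":[0,0,-0.148],"delta_rot":[0,0,0]},{"gripper":1,"travel":[0,0,-0.148],"delta_rot":[0,0,0]},{"gripper":1,"travel":[0,0,-0.148],"delta_rot":[0,0,0]},{"gripper":1,"travel":[0,0,-0.148],"delta_rot":[0,0,0]},{"gripper":1,"travel":[0,0,-0.148],"delta_rot":[0,0,0]},{"gripper":1,"travel":[0,0,-0.148],"delta_rot":[0,0,0]}]'

```text
t: 4.25
ee_pos: [697.2, -111.6, 27.8]
eef_rot: [2.116, 2.319, 0.002]
ft_force: [-0.1, 0.1, 6.0]
gripper_width: 24.7
grip_force: 60.5
```

Call:
send_rows --targets '[{"gripper":1,"travel":[0,0,0.05],"delta_rot":[0,0,0]},{"gripper":1,"travel":[0,0,0.12],"delta_rot":[0,0,0]},{"gripper":1,"travel":[0,0,0.2],"delta_rot":[0,0,0]},{"gripper":1,"travel":[-0.07,0,0.24],"delta_rot":[0,0,0.01]},{"gripper":1,"travel":[-0.15,0.01,0.24],"delta_rot":[0,0,0.03]},{"gripper":1,"travel":[-0.23,0.02,0.24],"delta_rot":[0,0,0.05]},{"gripper":1,"travel":[-0.31,0.026,0.24],"delta_rot":[0,0,0.07]},{"gripper":1,"travel":[-0.368,0.026,0.2],"delta_rot":[0,0,0.07]},{"gripper":1,"travel":[-0.368,0.026,0.16],"delta_rot":[0,0,0.07]},{"gripper":1,"travel":[-0.368,0.026,0.13],"delta_rot":[0,0,0.07]}]'

```text
t: 5.25
ee_pos: [510.6, -97.9, 90.3]
eef_rot: [-1.851, -2.537, 0.001]
ft_force: [0.4, -0.1, -1.7]
gripper_width: 24.2
grip_force: 59.8
```

```bash
python3 - <<'E'
from h import *
s=r.read_state();print(s["t"],s["ee_pos"],s["eef_rot"],s["ft_force"],s["gripper_width"],s["joints"])
for c in ["side","top","wrist"]:
    im=r.get_image(c)
    if c=="side": cv2.imwrite("pics/s2.png",cv2.resize(im["image"][180:340,230:430],None,fx=3.5,fy=3.5,interpolation=cv2.INTER_CUBIC))
    if c=="wrist": cv2.imwrite("pics/w2.png",im["image"])
    for q in ["scraper_tip","cover_lip"]: print(c,q,[(np.round(d["point"],1).tolist(),round(d["conf"],2),np.round(proj(im,d["point"])).tolist()) for d in r.place_of(q,c)])
s=r.read_state();print(s["t"],s["ee_pos"],s["eef_rot"])
E
```

```text
5.25 [510.57370697 -97.88303275  90.25281292] [-1.85061864e+00 -2.53707010e+00  5.05999342e-04] [ 0.37448581 -0.06459014 -1.70423667] 24.236137533499278 [-4.17967653e-01  2.73596756e-01  1.86339623e+00 -5.17926719e-05
  1.00592650e+00 -7.28322751e-01]
side scraper_tip [([471.6, 16.5, 71.5], 0.63, [311.0, 251.0])]
side cover_lip [([468.7, 44.9, 79.0], 0.94, [307.0, 242.0])]
top scraper_tip [([473.2, 17.1, 71.7], 0.71, [333.0, 240.0])]
top cover_lip [([471.4, 40.3, 80.8], 0.62, [324.0, 241.0])]
wrist scraper_tip []
wrist cover_lip [([503.9, -66.9, 58.9], 0.23, [324.0, 228.0])]
5.7 [512.83323825 -98.42456526  92.07279725] [1.84950167e+00 2.53771566e+00 4.17540678e-04]
```

View pics/s2.png

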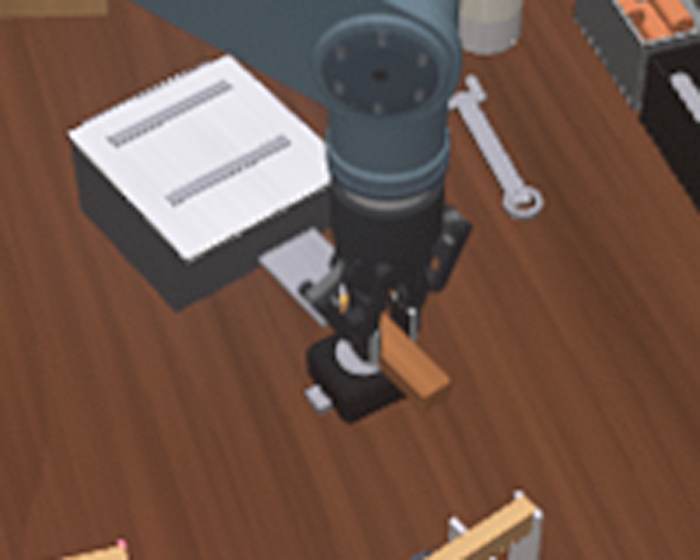

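The side crop shows the blade level at crop px (300,260), just in front of and below the cover lip and square to it. The networks put the tip at z≈72, 25 mm before the lip. Next I slide it in.

Call:
send_rows --targets '[{"gripper":1,"travel":[0,0,-0.003],"delta_rot":[0,0,0]},{"gripper":1,"travel":[-0.009,0.028,-0.003],"delta_rot":[0,0,0]},{"gripper":1,"travel":[-0.018,0.057,-0.003],"delta_rot":[0,0,0]},{"gripper":1,"travel":[-0.028,0.086,-0.003],"delta_rot":[0,0,0]},{"gripper":1,"travel":[-0.028,0.086,-0.003],"delta_rot":[0,0,0]}]'

```text
t: 6.2
ee_pos: [496.7, -52.5, 89.4]
eef_rot: [-1.846, -2.539, 0.0]
ft_force: [-0.5, 0.8, -1.8]
gripper_width: 24.4
grip_force: 59.8
```

Call:
send_rows --targets '[{"gripper":1,"travel":[-0.002,0.008,0.012],"delta_rot":[0,0,0]},{"gripper":1,"travel":[-0.004,0.012,0.036],"delta_rot":[0,0,0]},{"gripper":1,"travel":[-0.005,0.015,0.061],"delta_rot":[0,0,0]},{"gripper":1,"travel":[-0.007,0.021,0.084],"delta_rot":[0,0,0]},{"gripper":1,"travel":[-0.009,0.027,0.108],"delta_rot":[0,0,0]},{"gripper":1,"travel":[-0.012,0.036,0.13],"delta_rot":[0,0,0]},{"gripper":1,"travel":[-0.015,0.047,0.152],"delta_rot":[0,0,0]},{"gripper":1,"travel":[-0.019,0.06,0.173],"delta_rot":[0,0,0]},{"gripper":1,"travel":[-0.024,0.074,0.192],"delta_rot":[0,0,0]},{"gripper":1,"travel":[-0.029,0.089,0.21],"delta_rot":[0,0,0]}]'

```text
t: 7.2
ee_pos: [483.7, -10.2, 195.9]
eef_rot: [1.85, 2.538, 0.001]
ft_force: [0.7, -2.3, -2.2]
gripper_width: 24.9
grip_force: 59.7
```

```bash
python3 - <<'E'
from h import *
im=r.get_image("side"); cv2.imwrite("pics/s3.png",cv2.resize(im["image"][140:340,200:440],None,fx=3,fy=3,interpolation=cv2.INTER_CUBIC))
for q in ["scraper_tip","cover_lip"]: print(q,[(np.round(d["point"],1).tolist(),round(d["conf"],2)) for d in r.place_of(q,"side")])
s=r.read_state();print(s["t"],s["ee_pos"],s["eef_rot"],s["ft_force"],s["joints"])
E
```

```text
scraper_tip [([445.4, 104.8, 179.1], 0.69), ([386.2, 452.7, -0.0], 0.18)]
cover_lip [([454.1, 90.6, 194.0], 0.58), ([482.6, -315.1, -3.7], 0.44)]
7.35 [483.96262867  -9.84209575 195.54758697] [1.84905962e+00 2.53871818e+00 2.02855410e-03] [ 0.26027192 -0.13682472 -1.66935571] [-2.66726673e-01  3.71528864e-02  1.88830409e+00  9.57689288e-04
  1.21486059e+00 -5.78863224e-01]
```

View pics/s3.png

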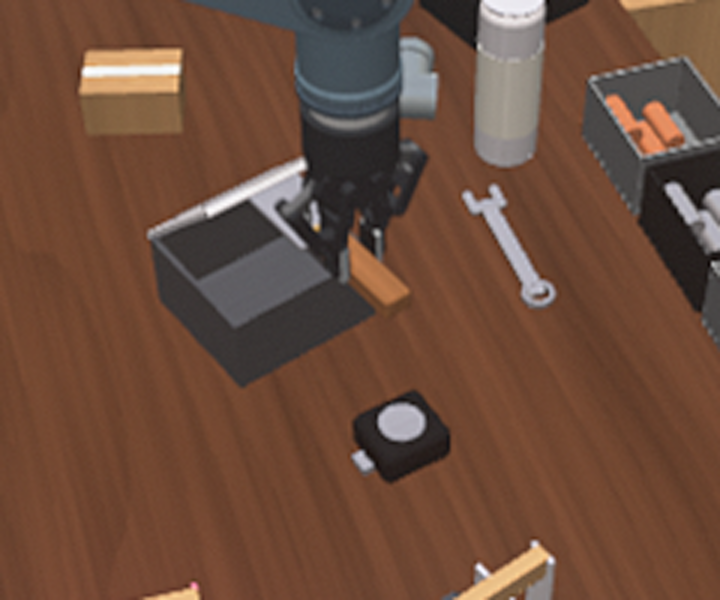

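The side crop shows the cover standing at about 45°. Its edge runs from crop px (150,235) to (305,165), the blade is beneath it, and the box is open. I keep swinging it.

Call:
send_rows --targets '[{"gripper":1,"travel":[-0.006,0.017,0.016],"delta_rot":[0,0,0]},{"gripper":1,"travel":[-0.011,0.036,0.031],"delta_rot":[0,0,0]},{"gripper":1,"travel":[-0.018,0.055,0.044],"delta_rot":[0,0,0]},{"gripper":1,"travel":[-0.024,0.076,0.056],"delta_rot":[0,0,0]},{"gripper":1,"travel":[-0.031,0.097,0.065],"delta_rot":[0,0,0]},{"gripper":1,"travel":[-0.038,0.12,0.072],"delta_rot":[0,0,0]},{"gripper":1,"travel":[-0.046,0.142,0.078],"delta_rot":[0,0,0]},{"gripper":1,"travel":[-0.053,0.165,0.081],"delta_rot":[0,0,0]},{"gripper":1,"travel":[-0.061,0.188,0.082],"delta_rot":[0,0,0]},{"gripper":1,"travel":[-0.064,0.198,0.082],"delta_rot":[0,0,0]}]'

```text
t: 8.35
ee_pos: [451.3, 89.6, 235.8]
eef_rot: [-1.849, -2.539, -0.001]
ft_force: [-0.1, -1.5, -2.2]
gripper_width: 24.3
grip_force: 59.8
```

```bash
python3 - <<'E'
from h import *
for c in ["side","top"]:
  im=r.get_image(c); cv2.imwrite(f"pics/{c}4.png",im["image"])
  for q in ["scraper_tip","cover_lip"]: print(c,q,[(np.round(d["point"],1).tolist(),round(d["conf"],2)) for d in r.place_of(q,c)])
s=r.read_state();print(s["t"],s["ee_pos"],s["eef_rot"],s["ft_force"],s["joints"])
E
```

```text
side scraper_tip [([414.8, 206.9, 215.6], 0.79), ([414.8, 208.2, 246.4], 0.45)]
side cover_lip [([413.0, 206.4, 244.4], 0.86)]
top scraper_tip [([411.5, 203.9, 215.9], 0.67)]
top cover_lip [([417.4, 206.1, 243.8], 0.57)]
8.65 [451.83244978  88.14618862 235.72206877] [-1.85100946e+00 -2.53817719e+00 -2.36792344e-04] [-0.06447529  0.68486116 -0.91391638] [-6.62474967e-02 -6.57081789e-02  1.90311763e+00  2.22451888e-04
  1.30424051e+00 -3.76903299e-01]
```

Call:
send_rows --targets '[{"gripper":1,"travel":[0.02,-0.06,0],"delta_rot":[0,0,0]},{"gripper":1,"travel":[0.045,-0.14,0],"delta_rot":[0,0,0]},{"gripper":1,"travel":[0.07,-0.22,0],"delta_rot":[0,0,0]},{"gripper":1,"travel":[0.098,-0.304,0],"delta_rot":[0,0,0]},{"gripper":1,"travel":[0.18,-0.33,0],"delta_rot":[0,0,-0.02]},{"gripper":1,"travel":[0.26,-0.35,0],"delta_rot":[0,0,-0.04]},{"gripper":1,"travel":[0.34,-0.37,-0.03],"delta_rot":[0,0,-0.06]},{"gripper":1,"travel":[0.42,-0.39,-0.06],"delta_rot":[0,0,-0.07]},{"gripper":1,"travel":[0.489,-0.399,-0.12],"delta_rot":[0,0,-0.07]},{"gripper":1,"travel":[0.489,-0.399,-0.2],"delta_rot":[0,0,-0.07]}]'

```text
t: 9.65
ee_pos: [701.0, -113.4, 136.2]
eef_rot: [2.115, 2.314, 0.005]
ft_force: [-0.9, -1.0, -1.7]
gripper_width: 24.2
grip_force: 60.0
```

```bash
python3 - <<'E'
from h import *
s=r.read_state();print(s["t"],s["ee_pos"],s["eef_rot"],s["ft_force"])
for c in ["side","top"]:
  im=r.get_image(c)
  for q in ["scraper_tip","scraper_grip","cover_lip"]: print(c,q,[(np.round(d["point"],1).tolist(),round(d["conf"],2)) for d in r.place_of(q,c)])
s=r.read_state();print(s["t"],s["ee_pos"])
E
```

```text
9.65 [ 701.04604695 -113.4193711   136.24350421] [2.11524364 2.31425249 0.0049779 ] [-0.88226761 -0.99692613 -1.66351697]
side scraper_tip [([687.5, 6.8, 119.4], 0.77)]
side scraper_grip [([704.2, -111.2, 115.4], 0.71), ([441.4, 134.4, 1.8], 0.66)]
side cover_lip [([413.3, 207.4, 246.4], 0.62)]
top scraper_tip [([680.4, 7.9, 115.0], 0.65)]
top scraper_grip [([696.7, -110.0, 117.1], 0.62), ([441.2, 132.4, 3.2], 0.18)]
top cover_lip [([414.4, 204.9, 246.9], 0.94), ([293.5, -427.6, -1.5], 0.38)]
10.05 [ 697.44928646 -111.71991236  139.30967366]
```

Call:
send_rows --targets '[{"gripper":1,"travel":[0,0,-0.07],"delta_rot":[0,0,0]},{"gripper":1,"travel":[0,0,-0.13],"delta_rot":[0,0,0]},{"gripper":1,"travel":[0,0,-0.18],"delta_rot":[0,0,0]},{"gripper":1,"travel":[0,0,-0.2],"delta_rot":[0,0,0]},{"gripper":1,"travel":[0,0,-0.21],"delta_rot":[0,0,0]},{"gripper":1,"travel":[0,0,-0.217],"delta_rot":[0,0,0]},{"gripper":1,"travel":[0,0,-0.217],"delta_rot":[0,0,0]},{"gripper":1,"travel":[0,0,-0.217],"delta_rot":[0,0,0]}]'

```text
t: 10.85
ee_pos: [697.1, -111.5, 28.9]
eef_rot: [2.116, 2.319, 0.001]
ft_force: [-0.4, -0.4, -1.2]
gripper_width: 24.1
grip_force: 60.0
```

Call:
send_rows --targets '[{"gripper":1,"travel":[0,0,-0.002],"delta_rot":[0,0,0]},{"gripper":1,"travel":[0,0,-0.004],"delta_rot":[0,0,0]},{"gripper":1,"travel":[0,0,-0.004],"delta_rot":[0,0,0]},{"gripper":1,"travel":[0,0,-0.004],"delta_rot":[0,0,0]}]'

```text
t: 11.25
ee_pos: [697.1, -111.5, 27.8]
eef_rot: [2.117, 2.319, 0.001]
ft_force: [-3.9, 0.8, 8.3]
gripper_width: 24.5
grip_force: 61.2
```

Call:
send_rows --targets '[{"gripper":0,"travel":[0,0,0.002],"delta_rot":[0,0,0]},{"gripper":0,"travel":[0,0,0.002],"delta_rot":[0,0,0]},{"gripper":0,"travel":[0,0,0.002],"delta_rot":[0,0,0]},{"gripper":0,"travel":[0,0,0.002],"delta_rot":[0,0,0]},{"gripper":0,"travel":[0,0,0.002],"delta_rot":[0,0,0]},{"gripper":0,"travel":[0,0,0.08],"delta_rot":[0,0,0]},{"gripper":0,"travel":[0,0,0.16],"delta_rot":[0,0,0]},{"gripper":0,"travel":[0,0,0.24],"delta_rot":[0,0,0]},{"gripper":0,"travel":[0,0,0.32],"delta_rot":[0,0,0]},{"gripper":0,"travel":[0,0,0.4],"delta_rot":[0,0,0]}]'

```text
t: 12.25
ee_pos: [696.0, -111.1, 226.8]
eef_rot: [-2.118, -2.32, 0.0]
ft_force: [0.2, 0.5, -0.6]
gripper_width: 85.7
grip_force: 0.0
```

Call:
send_rows --targets '[{"gripper":0,"travel":[-0.04,-0.04,0],"delta_rot":[0,0,-0.04]},{"gripper":0,"travel":[-0.434,-0.411,0],"delta_rot":[0,0,-0.432]},{"gripper":0,"travel":[-0.434,-0.411,0],"delta_rot":[0,0,-0.432]},{"gripper":0,"travel":[-0.434,-0.411,0],"delta_rot":[0,0,-0.432]},{"gripper":0,"travel":[-0.434,-0.411,0],"delta_rot":[0,0,-0.432]},{"gripper":0,"travel":[-0.434,-0.411,0],"delta_rot":[0,0,-0.432]},{"gripper":0,"travel":[-0.434,-0.411,0],"delta_rot":[0,0,-0.432]},{"gripper":0,"travel":[-0.434,-0.411,0],"delta_rot":[0,0,-0.432]},{"gripper":0,"travel":[-0.434,-0.411,0],"delta_rot":[0,0,-0.432]},{"gripper":0,"travel":[-0.434,-0.411,0],"delta_rot":[0,0,-0.432]}]'

```text
t: 13.25
ee_pos: [478.8, -317.1, 225.3]
eef_rot: [3.106, 0.468, 0.0]
ft_force: [-0.1, 0.4, -0.5]
gripper_width: 85.7
grip_force: 0.0
```

```bash
python3 - <<'E'
from h import *
s=r.read_state();print(s["t"],s["ee_pos"],s["eef_rot"],s["ft_force"],s["gripper_width"])
for c in ["top","side","wrist"]:
  im=r.get_image(c)
  if c=="wrist": cv2.imwrite("pics/w5.png",im["image"])
  for q in ["scraper","scraper_tip","tote_grip","tote_lip","cover_lip"]: print(c,q,[(np.round(d["point"],1).tolist(),round(d["conf"],2)) for d in r.place_of(q,c)])
s=r.read_state();print(s["t"],s["ee_pos"],s["eef_rot"],s["joints"])
E
```

```text
13.25 [ 478.84546033 -317.07789881  225.31982058] [3.10649845e+00 4.68108267e-01 2.02773701e-04] [-0.07153884  0.38977768 -0.45091829] 85.73676922968785
top scraper [([692.5, -81.1, -1.4], 0.89), ([687.2, 129.8, 4.6], 0.27)]
top scraper_tip [([685.3, 7.1, 8.7], 0.66)]
top tote_grip [([480.2, -314.1, 131.4], 0.57), ([230.9, -254.1, 128.9], 0.53)]
top tote_lip [([460.0, -251.1, 0.9], 0.97), ([228.9, -325.1, 4.7], 0.5)]
top cover_lip [([415.1, 206.0, 246.1], 0.92)]
side scraper [([693.1, -82.6, -3.9], 0.73)]
side scraper_tip [([685.5, 10.5, 9.1], 0.71)]
side tote_grip [([479.6, -316.3, 129.5], 0.81), ([231.3, -252.5, 131.1], 0.77), ([683.8, 9.1, 12.8], 0.4)]
side tote_lip [([458.7, -253.6, 1.0], 0.96), ([229.6, -323.4, 1.6], 0.84)]
side cover_lip []
wrist scraper [([476.1, -317.7, 135.4], 0.72)]
wrist scraper_tip []
wrist tote_grip [([482.2, -317.2, 135.5], 0.77)]
wrist tote_lip [([233.3, -325.9, 5.3], 0.89), ([459.5, -245.3, 1.6], 0.69)]
wrist cover_lip []
14.15 [ 479.21375719 -316.69572898  225.30667534] [3.10516689e+00 4.76936851e-01 6.58653105e-05] [-7.90536722e-01  2.05420519e-01  1.63652728e+00  2.80192794e-05
  1.29961066e+00  4.75444946e-01]
```

View pics/w5.png

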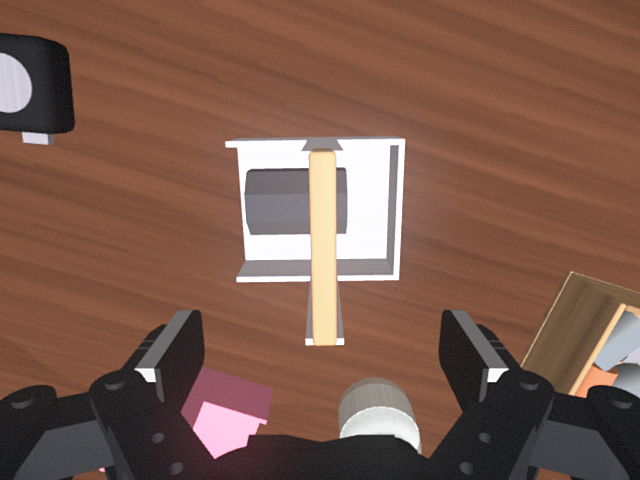

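The wrist picture shows the white tote with its bar along column 323, centred between the fingers. The dark coupling is at (297,202), ahead of the bar, and the pink tote and the jar are well below and clear. Descending to grasp.

Call:
send_rows --targets '[{"gripper":0,"travel":[0.001,0,-0.06],"delta_rot":[0,0,0]},{"gripper":0,"travel":[0.001,0,-0.12],"delta_rot":[0,0,0]},{"gripper":0,"travel":[0.001,0,-0.178],"delta_rot":[0,0,0]},{"gripper":0,"travel":[0.001,0,-0.178],"delta_rot":[0,0,0]},{"gripper":1,"travel":[0.001,0,-0.178],"delta_rot":[0,0,0]},{"gripper":1,"travel":[0.001,0,-0.178],"delta_rot":[0,0,0]},{"gripper":1,"travel":[0.001,0,-0.178],"delta_rot":[0,0,0]},{"gripper":1,"travel":[0.001,0,-0.178],"delta_rot":[0,0,0]},{"gripper":1,"travel":[0.001,0,-0.178],"delta_rot":[0,0,0]},{"gripper":1,"travel":[0.001,0,-0.178],"delta_rot":[0,0,0]}]'

```text
t: 15.15
ee_pos: [480.1, -317.3, 137.3]
eef_rot: [3.104, 0.476, 0.002]
ft_force: [-0.2, -1.0, 3.3]
gripper_width: 12.9
grip_force: 61.2
```

Call:
send_rows --targets '[{"gripper":1,"travel":[0,0,0.01],"delta_rot":[0,0,0]},{"gripper":1,"travel":[0,0,0.035],"delta_rot":[0,0,0]},{"gripper":1,"travel":[0,0,0.07],"delta_rot":[0,0,0]},{"gripper":1,"travel":[0,0,0.11],"delta_rot":[0,0,0]},{"gripper":1,"travel":[0,0,0.145],"delta_rot":[0,0,0]},{"gripper":1,"travel":[0,0,0.17],"delta_rot":[0,0,0]},{"gripper":1,"travel":[0,0.005,0.185],"delta_rot":[0,0,0]},{"gripper":1,"travel":[0,0.02,0.19],"delta_rot":[0,0,0]},{"gripper":1,"travel":[0,0.045,0.19],"delta_rot":[0,0,0]},{"gripper":1,"travel":[-0.001,0.08,0.19],"delta_rot":[0,0,0]}]'

```text
t: 16.15
ee_pos: [478.7, -275.3, 230.2]
eef_rot: [-3.104, -0.476, 0.002]
ft_force: [-0.1, 0.6, -5.1]
gripper_width: 13.0
grip_force: 59.7
```

Call:
send_rows --targets '[{"gripper":1,"travel":[-0.001,0.05,0],"delta_rot":[0,0,0]},{"gripper":1,"travel":[-0.002,0.11,0],"delta_rot":[0,0,0]},{"gripper":1,"travel":[-0.003,0.18,0],"delta_rot":[0,0,0]},{"gripper":1,"travel":[-0.004,0.25,0],"delta_rot":[0,0,0]},{"gripper":1,"travel":[-0.005,0.32,0],"delta_rot":[0,0,0]},{"gripper":1,"travel":[-0.006,0.39,0],"delta_rot":[0,0,0]},{"gripper":1,"travel":[-0.007,0.45,0],"delta_rot":[0,0,0]},{"gripper":1,"travel":[-0.008,0.5,0],"delta_rot":[0,0,0]},{"gripper":1,"travel":[-0.009,0.54,0],"delta_rot":[0,0,0]},{"gripper":1,"travel":[-0.009,0.565,0],"delta_rot":[0,0,0]}]'

```text
t: 17.15
ee_pos: [473.2, 8.5, 230.4]
eef_rot: [-3.103, -0.48, 0.003]
ft_force: [0.4, 0.0, -5.8]
gripper_width: 12.9
grip_force: 59.7
```

```bash
python3 - <<'E'
from h import *
for c in ["top","side"]:
  im=r.get_image(c)
  if c=="side": cv2.imwrite("pics/s6.png",cv2.resize(im["image"][130:340,180:440],None,fx=2.8,fy=2.8,interpolation=cv2.INTER_CUBIC))
  for q in ["tote_grip","tote_lip","coupling_center","cover_lip"]: print(c,q,[(np.round(d["point"],1).tolist(),round(d["conf"],2)) for d in r.place_of(q,c)])
s=r.read_state();print(s["t"],s["ee_pos"],s["eef_rot"],s["joints"],s["ft_force"])
E
```

```text
top tote_grip [([475.1, 12.4, 226.8], 0.7)]
top tote_lip [([456.1, 72.8, 92.2], 0.92), ([229.8, -325.0, 5.5], 0.74)]
top coupling_center [([479.2, 28.3, 121.0], 0.61), ([652.9, 358.4, -3.1], 0.21)]
top cover_lip [([416.7, 205.9, 248.3], 0.74), ([473.5, 16.6, 91.0], 0.65), ([475.6, 10.1, 225.6], 0.56)]
side tote_grip [([474.6, 4.4, 224.6], 0.68), ([229.8, -250.6, 130.9], 0.65)]
side tote_lip [([455.2, 69.7, 95.5], 0.74), ([228.3, -319.6, -0.2], 0.64), ([414.7, 209.0, 244.7], 0.34), ([440.0, 134.6, 4.2], 0.16)]
side coupling_center [([478.6, 28.1, 119.9], 0.87)]
side cover_lip [([413.0, 210.8, 243.3], 0.61)]
17.65 [474.73779257   5.11463521 231.23549273] [ 3.10543411e+00  4.74967902e-01 -1.71565275e-04] [-2.39914213e-01 -2.59684372e-02  1.87456036e+00 -8.75426893e-05
  1.29308414e+00  1.02736375e+00] [-1.0168255  -0.06604399 -4.9290549 ]
```

View pics/s6.png

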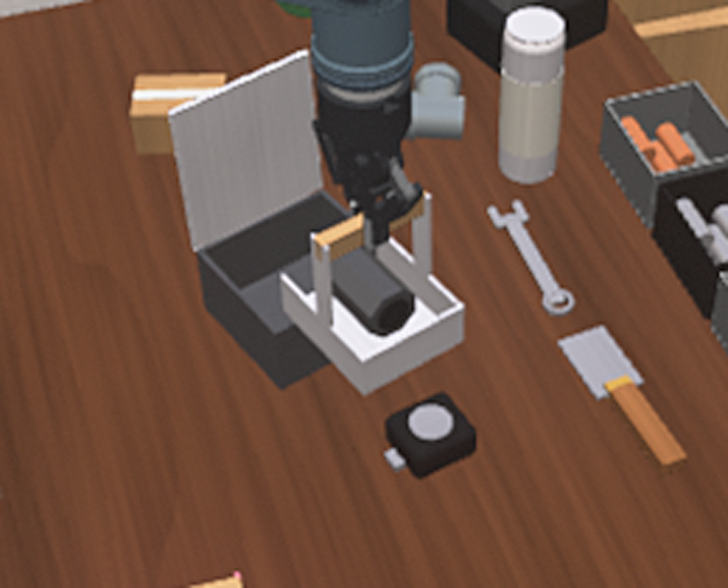

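The side crop shows the cover upright at (250,150) and the level tote at (370,310) with its front over the near wall. The coupling is inside at (370,290), and the scraper is back on the bench at (620,390). Now I tip the tote.

Call:
send_rows --targets '[{"gripper":1,"travel":[-0.005,0.015,0],"delta_rot":[0,0,0]},{"gripper":1,"travel":[-0.01,0.03,0],"delta_rot":[0,0,0]},{"gripper":1,"travel":[-0.017,0.053,0.011],"delta_rot":[-0.0264,-0.0085,0]},{"gripper":1,"travel":[-0.025,0.077,0.02],"delta_rot":[-0.053,-0.017,0]},{"gripper":1,"travel":[-0.032,0.101,0.027],"delta_rot":[-0.079,-0.0255,0]},{"gripper":1,"travel":[-0.04,0.125,0.032],"delta_rot":[-0.106,-0.034,0]}]'

```text
t: 18.25
ee_pos: [454.4, 69.5, 248.0]
eef_rot: [2.761, 0.423, 0.081]
ft_force: [1.0, 0.8, -6.6]
gripper_width: 12.8
grip_force: 59.7
```

```bash
python3 - <<'E'
from h import *
from scipy.spatial.transform import Rotation as R
s=r.read_state();print(s["t"],s["ee_pos"],R.from_rotvec(s["eef_rot"]).as_matrix()[:,2],s["joints"],s["ft_force"])
E
```

```text
18.25 [454.40388532  69.50317901 247.97645651] [ 0.10739115 -0.32784701 -0.9386072 ] [ 0.11376077 -0.07399295  1.9235086  -0.36539695  1.23974883  1.49129396] [ 0.98450938  0.83836767 -6.55680498]
```

Call:
send_rows --targets '[{"gripper":1,"travel":[-0.004,0.0125,0.001],"delta_rot":[-0.013,-0.004,0]},{"gripper":1,"travel":[-0.008,0.025,0.002],"delta_rot":[-0.0264,-0.0085,0]},{"gripper":1,"travel":[-0.012,0.0375,0.002],"delta_rot":[-0.04,-0.013,0]},{"gripper":1,"travel":[-0.016,0.05,0.002],"delta_rot":[-0.053,-0.017,0]},{"gripper":1,"travel":[-0.02,0.0625,0.001],"delta_rot":[-0.066,-0.021,0]},{"gripper":1,"travel":[-0.024,0.075,0],"delta_rot":[-0.079,-0.0255,0]},{"gripper":1,"travel":[-0.028,0.0875,-0.002],"delta_rot":[-0.092,-0.03,0]},{"gripper":1,"travel":[-0.032,0.1,-0.004],"delta_rot":[-0.106,-0.034,0]},{"gripper":1,"travel":[-0.032,0.1,-0.004],"delta_rot":[-0.106,-0.034,0]},{"gripper":1,"travel":[-0.032,0.1,-0.004],"delta_rot":[-0.106,-0.034,0]}]'

```text
t: 19.25
ee_pos: [438.6, 119.0, 245.3]
eef_rot: [2.42, 0.373, 0.141]
ft_force: [-0.7, -0.8, -2.1]
gripper_width: 13.2
grip_force: 60.2
```

```bash
python3 - <<'E'
from h import *
from scipy.spatial.transform import Rotation as R
im=r.get_image("side"); cv2.imwrite("pics/s7.png",cv2.resize(im["image"][130:340,180:440],None,fx=2.8,fy=2.8,interpolation=cv2.INTER_CUBIC))
for q in ["coupling_center","cover_lip","tote_lip"]: print(q,[(np.round(d["point"],1).tolist(),round(d["conf"],2)) for d in r.place_of(q,"side")])
s=r.read_state();z=R.from_rotvec(s["eef_rot"]).as_matrix()[:,2];print(s["t"],s["ee_pos"],np.degrees(np.arccos(-z[2])),s["joints"],s["ft_force"])
E
```

```text
coupling_center []
cover_lip [([415.3, 207.5, 246.2], 0.93)]
tote_lip [([230.6, -320.7, 1.3], 0.92)]
19.45 [439.17917932 118.05892675 246.07605398] 40.03840622289784 [ 0.42169421  0.06453429  1.90216991 -0.71689755  1.33859606  1.92038606] [-0.16357398  0.14924717 -3.3279602 ]
```

View pics/s7.png

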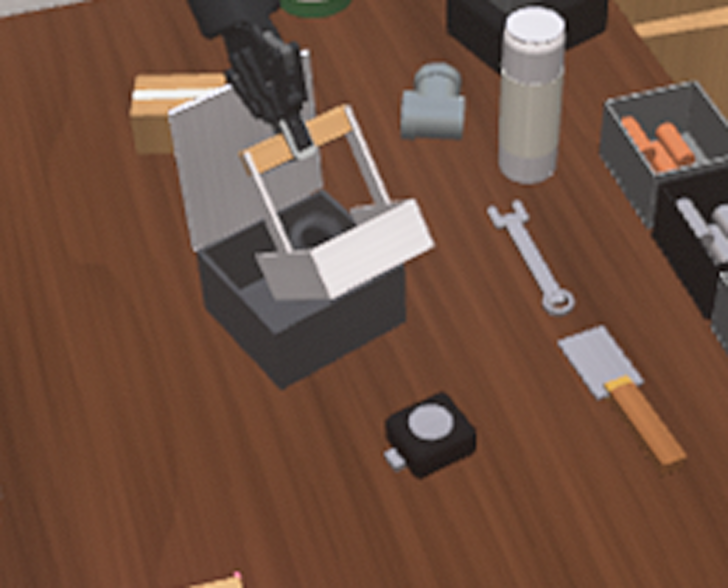

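The side crop shows the tote tipped 40° and empty, and the dark coupling in the box at (315,228). The wrist load fell by about 3 N, which fits the coupling leaving the tote. Levelling now.

Call:
send_rows --targets '[{"gripper":1,"travel":[0,0,0.02],"delta_rot":[0,0,0]},{"gripper":1,"travel":[0.008,-0.025,0.044],"delta_rot":[0.0264,0.0085,0]},{"gripper":1,"travel":[0.016,-0.05,0.046],"delta_rot":[0.053,0.017,0]},{"gripper":1,"travel":[0.024,-0.075,0.046],"delta_rot":[0.079,0.0255,0]},{"gripper":1,"travel":[0.032,-0.1,0.044],"delta_rot":[0.106,0.034,0]},{"gripper":1,"travel":[0.04,-0.124,0.04],"delta_rot":[0.132,0.0425,0]},{"gripper":1,"travel":[0.048,-0.148,0.032],"delta_rot":[0.159,0.051,0]},{"gripper":1,"travel":[0.055,-0.171,0.024],"delta_rot":[0.185,0.0595,0]},{"gripper":1,"travel":[0.062,-0.194,0.012],"delta_rot":[0.212,0.068,0]},{"gripper":1,"travel":[0.062,-0.22,0.012],"delta_rot":[0.212,0.068,0]}]'

```text
t: 20.45
ee_pos: [470.0, 5.6, 251.8]
eef_rot: [3.106, 0.473, -0.0]
ft_force: [-0.2, -0.8, -2.0]
gripper_width: 12.9
grip_force: 60.1
```

```bash
python3 - <<'E'
from h import *
from scipy.spatial.transform import Rotation as R
for c in ["top","side"]:
  im=r.get_image(c)
  if c=="top": print(im["image"].shape)
  for q in ["coupling_center","cover_lip"]: print(q,[(np.round(d["point"],1).tolist(),round(d["conf"],2)) for d in r.place_of(q,c)])
s=r.read_state();print(s["t"],s["ee_pos"],s["eef_rot"],R.from_rotvec(s["eef_rot"]).as_matrix()[:,2],s["ft_force"])
E
```

```text
(480, 640, 3)
coupling_center [([440.4, 143.3, 43.7], 0.54), ([501.0, -68.0, 0.2], 0.36)]
cover_lip [([417.2, 205.6, 246.3], 0.9)]
coupling_center [([438.8, 146.0, 42.6], 0.56)]
cover_lip [([416.7, 207.5, 245.0], 0.75)]
20.75 [469.46212786   9.07103602 251.64602702] [3.10381756e+00 4.78811640e-01 4.96401600e-04] [ 4.74064844e-04 -9.99574475e-04 -9.99999388e-01] [ 0.59529248 -0.06068074 -3.12960001]
```

Call:
send_rows --targets '[{"gripper":1,"travel":[0.002,-0.06,0],"delta_rot":[0,0,0]},{"gripper":1,"travel":[0.004,-0.14,0],"delta_rot":[0,0,0]},{"gripper":1,"travel":[0.007,-0.22,0],"delta_rot":[0,0,0]},{"gripper":1,"travel":[0.01,-0.3,0],"delta_rot":[0,0,0]},{"gripper":1,"travel":[0.012,-0.38,0],"delta_rot":[0,0,0]},{"gripper":1,"travel":[0.014,-0.46,0],"delta_rot":[0,0,0]},{"gripper":1,"travel":[0.016,-0.54,0],"delta_rot":[0,0,0]},{"gripper":1,"travel":[0.02,-0.6,0],"delta_rot":[0,0,0]},{"gripper":1,"travel":[0.02,-0.65,-0.03],"delta_rot":[0,0,0]},{"gripper":1,"travel":[0.02,-0.65,-0.08],"delta_rot":[0,0,0]}]'

```text
t: 21.75
ee_pos: [481.1, -320.1, 213.1]
eef_rot: [3.099, 0.475, 0.004]
ft_force: [0.3, 0.4, -3.0]
gripper_width: 12.6
grip_force: 60.1
```

Call:
send_rows --targets '[{"gripper":1,"travel":[0,0,-0.05],"delta_rot":[0,0,0]},{"gripper":1,"travel":[0,0,-0.09],"delta_rot":[0,0,0]},{"gripper":1,"travel":[0,0,-0.12],"delta_rot":[0,0,0]},{"gripper":1,"travel":[0,0,-0.135],"delta_rot":[0,0,0]},{"gripper":1,"travel":[0,0,-0.143],"delta_rot":[0,0,0]},{"gripper":1,"travel":[0,0,-0.148],"delta_rot":[0,0,0]},{"gripper":1,"travel":[0,0,-0.148],"delta_rot":[0,0,0]},{"gripper":1,"travel":[0,0,-0.148],"delta_rot":[0,0,0]}]'

```text
t: 22.55
ee_pos: [480.1, -317.1, 138.1]
eef_rot: [3.104, 0.477, 0.001]
ft_force: [-0.3, -0.0, -2.4]
gripper_width: 13.3
grip_force: 60.1
```

Call:
send_rows --targets '[{"gripper":1,"travel":[0,0,-0.002],"delta_rot":[0,0,0]},{"gripper":1,"travel":[0,0,-0.003],"delta_rot":[0,0,0]},{"gripper":1,"travel":[0,0,-0.003],"delta_rot":[0,0,0]},{"gripper":1,"travel":[0,0,-0.003],"delta_rot":[0,0,0]}]'

```text
t: 22.95
ee_pos: [480.2, -317.5, 137.3]
eef_rot: [3.103, 0.476, 0.002]
ft_force: [-2.2, -0.1, 5.2]
gripper_width: 13.2
grip_force: 61.4
```

Contact with the bench, so I release and lift away.

Call:
send_rows --targets '[{"gripper":0,"travel":[0,0,0],"delta_rot":[0,0,0]},{"gripper":0,"travel":[0,0,0.001],"delta_rot":[0,0,0]},{"gripper":0,"travel":[0,0,0.001],"delta_rot":[0,0,0]},{"gripper":0,"travel":[0,0,0.001],"delta_rot":[0,0,0]},{"gripper":0,"travel":[0,0,0.001],"delta_rot":[0,0,0]},{"gripper":0,"travel":[0,0,0.001],"delta_rot":[0,0,0]},{"gripper":0,"travel":[0,0,0.06],"delta_rot":[0,0,0]},{"gripper":0,"travel":[0,0,0.14],"delta_rot":[0,0,0]},{"gripper":0,"travel":[0,0,0.22],"delta_rot":[0,0,0]},{"gripper":0,"travel":[0,0,0.3],"delta_rot":[0,0,0]}]'

```text
t: 23.95
ee_pos: [479.5, -316.5, 287.2]
eef_rot: [-3.105, -0.477, 0.0]
ft_force: [0.2, -0.2, -0.2]
gripper_width: 85.6
grip_force: 0.0
```

Call:
send_rows --targets '[{"gripper":0,"travel":[0,0,0.02],"delta_rot":[0,0,0]},{"gripper":0,"travel":[0,0,0.02],"delta_rot":[0,0,0]}]'

```text
t: 24.15
ee_pos: [480.5, -317.4, 298.1]
eef_rot: [3.102, 0.476, 0.004]
ft_force: [-0.1, -0.1, -0.1]
gripper_width: 85.3
grip_force: 0.0
```

```bash
python3 - <<'E'
from h import *
im=r.get_image("side"); cv2.imwrite("pics/s8.png",cv2.resize(im["image"][130:430,180:480],None,fx=2,fy=2,interpolation=cv2.INTER_CUBIC))
for q in ["tote","tote_grip","tote_lip","cover_lip","scraper","coupling_center"]: print(q,[(np.round(d["point"],1).tolist(),round(d["conf"],2)) for d in r.place_of(q,"side")])
s=r.read_state();print(s["t"],s["ee_pos"],s["gripper_width"],s["ft_force"])
E
```

```text
tote [([482.7, -314.3, 0.1], 0.82), ([228.5, -256.3, 2.9], 0.76)]
tote_grip [([229.7, -253.2, 128.4], 0.94), ([483.4, -320.6, 131.9], 0.71)]
tote_lip [([226.5, -319.9, 5.0], 0.74), ([460.0, -251.0, 2.0], 0.69)]
cover_lip [([413.2, 203.9, 247.6], 0.76), ([460.3, -252.7, 0.6], 0.24)]
scraper [([691.3, -83.0, 1.3], 0.78), ([479.8, -317.3, 130.5], 0.21)]
coupling_center [([438.5, 148.1, 43.3], 0.64), ([687.4, 10.0, 10.2], 0.22)]
24.5 [ 479.22048718 -316.28020942  294.07367449] 85.32505968246647 [0.46144289 0.2502953  0.01147185]
```

View pics/s8.png

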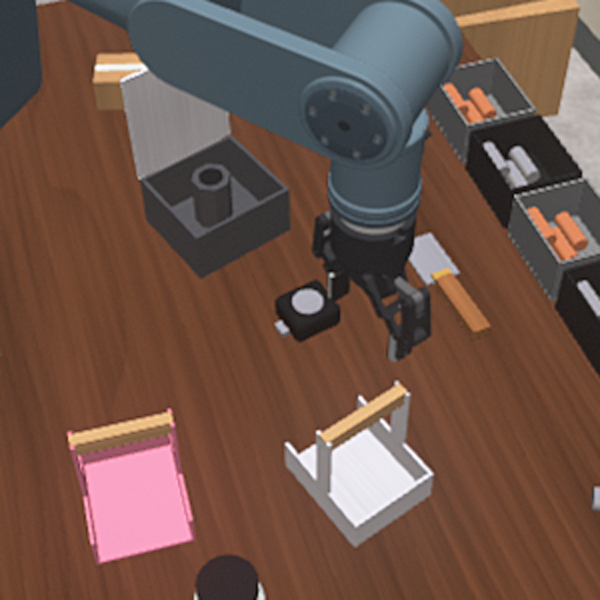

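The picture shows the coupling inside the open box at (212,195) and the cover upright at (175,115). The empty tote stands on the bench at (360,480), the scraper lies at (450,285), and the gripper is free.

```bash
python3 -c "
from plant import r
print(r.finish_job())"
```

```text
the job is handed in; nothing more can be done
None
```

I handed the job in at about 24.5 s: the cover stands upright, the coupling is in the box after a 40° tip, the tote and scraper are back on the bench, and I touched nothing else; no verdict came back.

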